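Count to the third gap and push the sample sled in

TASK

Starting from the end of the rack marked by the round domed post, run a fingertip along the rail to count the gaps, tipping the flags of the first, second and third gap well over in turn as you pass. Then push the sled with the sample tube along the table into that third gap until it is fully home against the back stop. Only push it, never lift it, and leave the bottle, the jar and the tube holder alone.

Things in the scene. Friction and masses are not known exactly. Their poses are not given: they have to be found in the camera images.
- rack: Fixed white lane rack standing on the table, its four lanes open towards the robot. Origin on the table, at the middle of the row of lane mouths (the line of the divider noses); x runs down the lanes away from the robot, y along the row to the left, z up. A white back stop wall, 40 mm high and 282 mm long, closes the lanes: its near face is 62 mm beyond the origin in x. An aluminium rail lies on top behind it, x 62 to 92 mm, top 40 mm high.
- dome: Fixed white upright post, 30 mm across, with a rounded dome top, 45 mm high, on the table just beyond one end of the rack (170 mm along y from the rack's origin, 60 mm in x; left or right varies). It marks the end from which gaps are counted. Origin at the centre of its underside.
- block: Fixed white square block 30 x 30 x 25 mm on the table at the other end of the rack, marking the far end of the count. Origin at the centre of its underside.
- sled: Loose white plastic cradle, 70 mm long (x) by 38 mm wide (y), flat sided to 22 mm high, with one capped sample tube lying along it on top (31 mm high in all, black cap at the -x end); about 120 g. It starts flat on the table in front of the rack, its long side roughly along the lanes. Origin at the centre of its underside; x lengthwise. Fully home in a lane, its front meets the back stop and its rear end sticks out about 8 mm from the lane mouth.
- flag_a (a joint): Lean of the first sprung flag from the left on the rack's rail, which belongs to the leftmost gap: a thin grey plate 26 mm (x) by 3 mm (y) by 30 mm high standing on the rail, hinged at its foot 43 mm above the table at rack x = 78 mm, rack y = 102 mm; its top is 76 mm above the table. rad, 0 upright, positive leans to the right (-y), up to 1.4 either way; a fingertip moving along the rail tips it with about 1 N and it springs back upright.
- flag_b (a joint): Lean of the second sprung flag from the left on the rack's rail, which belongs to the second gap: a thin grey plate 26 mm (x) by 3 mm (y) by 30 mm high standing on the rail, hinged at its foot 43 mm above the table at rack x = 78 mm, rack y = 34 mm; its top is 76 mm above the table. rad, 0 upright, positive leans to the right (-y), up to 1.4 either way; a fingertip moving along the rail tips it with about 1 N and it springs back upright.
- flag_c (a joint): Lean of the third sprung flag from the left on the rack's rail, which belongs to the third gap: a thin grey plate 26 mm (x) by 3 mm (y) by 30 mm high standing on the rail, hinged at its foot 43 mm above the table at rack x = 78 mm, rack y = -34 mm; its top is 76 mm above the table. rad, 0 upright, positive leans to the right (-y), up to 1.4 either way; a fingertip moving along the rail tips it with about 1 N and it springs back upright.
- flag_d (a joint): Lean of the fourth sprung flag from the left on the rack's rail, which belongs to the rightmost gap: a thin grey plate 26 mm (x) by 3 mm (y) by 30 mm high standing on the rail, hinged at its foot 43 mm above the table at rack x = 78 mm, rack y = -102 mm; its top is 76 mm above the table. rad, 0 upright, positive leans to the right (-y), up to 1.4 either way; a fingertip moving along the rail tips it with about 1 N and it springs back upright.
- wall_a: The first (leftmost, +y end) of five fixed white dividers, counted from the left: 10 mm thick (y), 62 mm long, 40 mm high, with a round nose towards the robot. Origin on the table under the foremost point of the nose, on its mid-plane; x down the lane. Dividers are about 68 mm apart but unevenly set; a gap is the space between two neighbours (50 to 66 mm clear).
- wall_b: The second of five fixed white dividers, counted from the left: 10 mm thick (y), 62 mm long, 40 mm high, with a round nose towards the robot. Origin on the table under the foremost point of the nose, on its mid-plane; x down the lane. Dividers are about 68 mm apart but unevenly set; a gap is the space between two neighbours (50 to 66 mm clear).
- wall_c: The third (middle) of five fixed white dividers, counted from the left: 10 mm thick (y), 62 mm long, 40 mm high, with a round nose towards the robot. Origin on the table under the foremost point of the nose, on its mid-plane; x down the lane. Dividers are about 68 mm apart but unevenly set; a gap is the space between two neighbours (50 to 66 mm clear).
- wall_d: The fourth of five fixed white dividers, counted from the left: 10 mm thick (y), 62 mm long, 40 mm high, with a round nose towards the robot. Origin on the table under the foremost point of the nose, on its mid-plane; x down the lane. Dividers are about 68 mm apart but unevenly set; a gap is the space between two neighbours (50 to 66 mm clear).
- wall_e: The fifth (rightmost, -y end) of five fixed white dividers, counted from the left: 10 mm thick (y), 62 mm long, 40 mm high, with a round nose towards the robot. Origin on the table under the foremost point of the nose, on its mid-plane; x down the lane. Dividers are about 68 mm apart but unevenly set; a gap is the space between two neighbours (50 to 66 mm clear).
- sanitizer: Loose pale bottle, 64 mm across, 170 mm high, left of the rack, nearer the robot. Origin at the centre of its underside. To be left alone.
- jar: Loose pale specimen jar with white lid, 60 mm across, 70 mm high, right of the rack. Origin at the centre of its underside. To be left alone.
- tubes: Loose white holder 60 x 120 x 35 mm with three upright capped tubes, 106 mm high in all, left of the rack. Origin at the centre of its underside. To be left alone.
Things that resemble listed ones, but are neither listed nor needed, are in the scene too. Leave any blue look-alike of the dome alone. Leave any turquoise look-alike of the wall_c alone.

How it is judged:
By the outcome, as a careful person would: the job done as asked, in the order asked, and still so for the second after the job is handed in, with the robot touching nothing.
It also fails if it takes over 67 s, if anything falls off the work surface, if the arm or the gripper's body presses on something with over 40 N, if the wrist force passes 120 N, or if a joint passes its speed limit or range.

ROBOT

A 6-joint arm with a two-finger parallel gripper is mounted at the origin on the work surface. World frame = base frame: x ahead of the robot, y to its left, z up, the work surface at z = 0. Lengths are in m, angles in degrees, forces in N, time in s.
With the tool pointing down it reaches from about 0.35 to 0.925 m from the base axis. Payload 6.4 kg.
Tool frame: the origin (TCP) lies at the centre of the arm's flange, where the gripper is bolted on; the fingertips stand 173 mm ahead of it and the grasp point (between the pads) lies 155 mm ahead of it (tip_reach is the distance from the TCP to the fingertips, in m); z points along the fingers, y is the line along which they close (so a half turn about z gives the same grasp; the last joint's range is limited). The gripper opens to 85 mm and grips with 20 to 120 N. Pads are 22 mm wide; open, the fingers measure 114 mm over their backs; the gripper's body (76 mm by 85 mm) begins 54 mm behind the grasp point. The pads swing forward as they close: fully open they stand 13 mm farther back than shut.
Start: joints at [-85.319, 14.043, 89.255, -0, 76.702, -9.975], TCP at [0.164, -0.629, 0.405] pointing down, gripper open.
Joint ranges: [-179.41, 179.41], [-58.25, 129.5], [7.25, 145.43], [-54.29, 234.29], [11.92, 165.04], [-157.13, 157.13]. Speed limits (degrees/s): [147.25, 147.25, 180, 180, 180, 180].

INTERFACE

Orientations are given as [roll, pitch, yaw] about the fixed x, y, z axes, in that order (R = Rz(yaw) Ry(pitch) Rx(roll)).
In Python, from plant import * gives the robot as it stands.
- The arm moves only by the shell command python3 -m inch 'ROWS' [OPENING]. ROWS is JSON, a list of rows, each an object with "travel": the shift along the tool's x, y, z in m, a list of three; "yaw": the turn about the tool's z in degrees. A call has 1 to 8 rows; each row is the pose to reach, as a shift and turn from the pose commanded when the call began, along the tool's axes at that moment; what a row does not reach only later rows make up. A row lasts 1/12 s, in which the tool goes at most 41.7 mm and 7.16 degrees, less where a joint would pass 70% of its speed; a pose out of reach is approached as far as the arm can. A call with a gripper value outside its range is refused whole. OPENING is the gripper command: -1 is shut, 1 is fully open, values between are in proportion, set as the call begins (- or left out, the last holds). The fingers move at their own pace and stop on an object; the grip force is fixed at half the most. Time passes only in rows, so rows that repeat a pose let the fingers close. It gives the time, the measured TCP pose, the force, the opening and the grip force at its end, in the units of the state.
- get_state(): the state, without advancing time (a new reading comes with each control period).
- grab_frame(name): name is "scene" or "top" or "wrist"; returns (picture, depth): 400x640x3 uint8, red, green, blue; 400x640 float32, m along the optical axis (not along the pixel's ray), 0 where there is no reading.
- calibration(name): a dict with "mtx" (3x3 intrinsics, pixels), "k1" (the pictures are not rectified: a ray, as slopes to the right and down, at radius r is drawn at 1 + k1 r^2 times it, then the intrinsics apply), "view" (4x4, takes a point from world to camera coordinates). Camera axes: x right, y down, z forward; pixel columns grow to the right and rows downward; lengths in m; the calibration is good to about 2 mm. A picture is of the moment at which its call begins: read the wrist's pose just before it. calibration takes no time and is no camera call; for the wrist camera it gives the pose at the moment of the call.
- close_job(): hands the job in; it is judged then, once.
Trained networks look in the newest picture that a camera, given by its name, has taken for a name from the list of things; names that differ only in an ending like _2 or _b are one class to them, and where a whole thing is asked for, a point or a joint stands for the part that bears it (a point fixed in the world has none). Each returns a list of dicts, best first, with "confidence" (0 to 1); they miss things now and then, are a little off and sometimes report something else, mostly with a low value. They report only what shows in the picture. A call takes as long as a camera call. They do not tell look-alikes from the thing itself.
- masks_of(camera, target): "region" (400x640 bool, what is visible of it) and "location" ([column, row] in pixels, amid what is visible of it).
The state is a dict: "t": time; "joint_positions": joint angles; "qvel": joint speeds; "tau": joint torques, N m; "ee_pos": TCP position; "ee_rot": TCP orientation; "force": force on the tool from outside, world axes, zero at the start; "ft_torque": the same for the moment, N m; "opening": finger opening in m; "grip_force": force on a finger pad.
Only numpy, scipy, OpenCV 4.12 (cv2) and the standard library are available. Lean on these libraries where they do the work, as an engineer would, in place of code of your own. Each camera call takes 0.05 s, during which the arm holds its last target. There are 200 camera calls.

## Working session

There is one attempt and no reset: what is moved stays moved. The work goes in short steps, Python scripts to look and compute and a shell command to move; the robot and the scene stay as the last step left them, time stands still between calls to the robot, and variables do not carry over. Pictures are saved under pics/ and viewed, at most 10 in all, crops included, and the job is handed in when it is done.

```bash
mkdir -p pics; ls; cat > h.py <<'E'
from plant import *
import numpy as np, cv2
def snap(n,fn=None):
    p,d=grab_frame(n)
    if fn: cv2.imwrite('pics/'+fn,p[:,:,::-1])
    return p,d,calibration(n)
def unproj(c,uv,z):
    """pixels Nx2, depth N -> world"""
    uv=np.asarray(uv,float).reshape(-1,1,2)
    n=cv2.undistortPoints(uv,np.array(c['mtx'],float),np.array([c['k1'],0,0,0.]))[:,0]
    P=np.c_[n*np.asarray(z)[:,None],z,np.ones(len(n))]
    return (np.linalg.inv(np.array(c['view']))@P.T).T[:,:3]
def cloud(c,d,m):
    r,cc=np.nonzero(m&(d>0)); return unproj(c,np.c_[cc,r],d[r,cc])
E
python3 - <<'E'
from h import *
for n in('scene','top'): 
    p,d,c=snap(n,n+'0.png')
    print(n,np.round(c['view'],3).tolist())
    for t in('wall_a','dome','block','sled','flag_a','sanitizer','jar','tubes'):
        for o in masks_of(n,t):
            P=cloud(c,d,o['region'])
            print(t,round(o['confidence'],2),np.round(o['location']),np.round(np.median(P,0),3) if len(P) else '',np.round(np.percentile(P,[2,98],axis=0),3).tolist() if len(P) else '')
print(get_state())
E
```

```text
pics
scene [[0.812, 0.583, -0.011, -0.452], [0.475, -0.672, -0.568, -0.209], [-0.339, 0.456, -0.823, 1.386], [0.0, 0.0, 0.0, 1.0]]
wall_a 0.75 [318. 261.] [ 0.609 -0.112  0.037] [[0.583, -0.115, 0.001], [0.639, -0.103, 0.042]]
wall_a 0.72 [349. 222.] [0.616 0.025 0.03 ] [[0.592, 0.021, 0.002], [0.646, 0.033, 0.043]]
wall_a 0.56 [364. 205.] [0.623 0.091 0.034] [[0.599, 0.087, 0.003], [0.654, 0.099, 0.042]]
wall_a 0.56 [319. 187.] [0.476 0.08  0.027] [[0.445, 0.077, -0.001], [0.505, 0.089, 0.041]]
wall_a 0.52 [296. 280.] [ 0.604 -0.179  0.037] [[0.575, -0.182, -0.0], [0.635, -0.156, 0.044]]
wall_a 0.48 [331. 241.] [ 0.613 -0.048  0.035] [[0.588, -0.052, 0.0], [0.643, -0.039, 0.043]]
wall_a 0.45 [343. 254.] [ 0.661 -0.08   0.06 ] [[0.648, -0.082, 0.042], [0.672, -0.077, 0.077]]
wall_a 0.43 [377. 113.] [0.487 0.361 0.087] [[0.452, 0.347, 0.0], [0.51, 0.427, 0.17]]
wall_a 0.27 [299. 295.] [ 0.638 -0.215  0.037] [[0.622, -0.226, 0.001], [0.646, -0.199, 0.047]]
dome 0.51 [298. 293.] [ 0.635 -0.215  0.035] [[0.606, -0.226, -0.001], [0.646, -0.187, 0.046]]
dome 0.5 [275. 289.] [ 0.571 -0.234 
[... 2730 characters left out ...]
002], [0.648, 0.101, 0.044]]
{'t': 0.9, 'joint_positions': array([-8.53198148e+01,  1.40432583e+01,  8.92560225e+01, -7.07226650e-04,
        7.67018341e+01, -9.97488243e+00]), 'qvel': array([-0.00027494,  0.02066579, -0.02991763, -0.03387293, -0.04527967,
       -0.09269801]), 'tau': array([-1.10860205e-04, -4.29505384e+01, -3.26424873e+01, -1.45806152e-04,
        4.30712798e-04,  1.55152094e-06]), 'ee_pos': array([ 0.16445849, -0.62886008,  0.40468338]), 'ee_rot': array([-1.79998783e+02,  4.84730514e-04,  1.46552303e+01]), 'force': array([ 0.62201808, -0.34201364,  0.01933494]), 'ft_torque': array([ 0.03009619, -0.01430781,  0.02205775]), 'grip_force': 0.0, 'opening': 0.08563699332490109}
```

```bash
python3 - <<'E'
import cv2
a=cv2.imread('pics/scene0.png')[80:380,180:480]; b=cv2.imread('pics/top0.png')[130:260,170:480]
cv2.imwrite('pics/a.png',cv2.resize(a,None,fx=2,fy=2)); cv2.imwrite('pics/b.png',cv2.resize(b,None,fx=2.5,fy=2.5))
E
```

```text
(no output)
```

View pics/a.png

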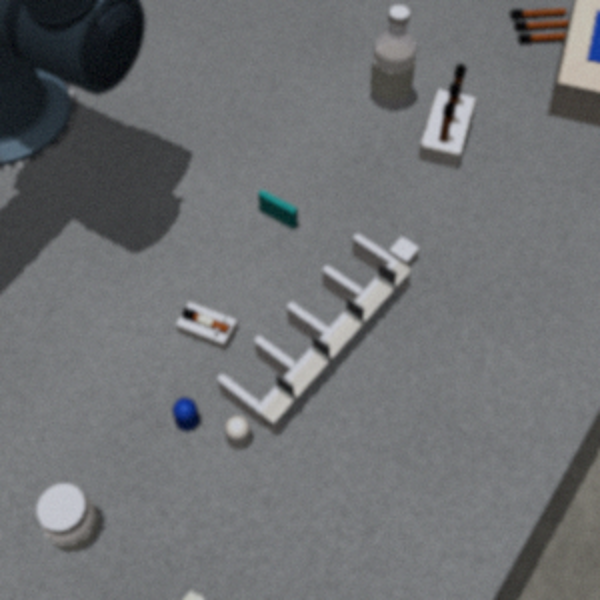

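View pics/b.png

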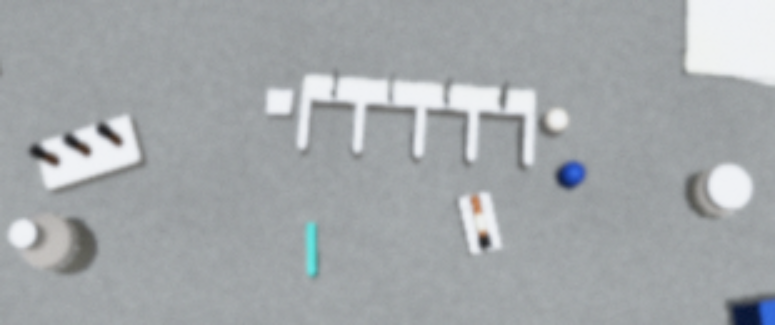

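The white dome is on the right, at (237,430) in the scene crop and (555,120) in the top crop. So the count runs right to left (flags d, c, b), and the third gap lies between wall_b and wall_c. The sled at (480,222) in the top crop sits in front of gap 1, and the blue dome and turquoise plate are the look-alikes. I'll approach with the gripper shut.

```bash
cat >> h.py <<'E'
def to(x,y,z,yaw,pose=None):
    """tool travel from given/measured pose to a world TCP x,y, fingertip(shut) z, world yaw"""
    s=get_state(); p=np.array(s['ee_pos']); w=s['ee_rot'][2]
    if pose is not None: p=np.array([*pose[:2],pose[2]+.173]); w=pose[3]
    d=np.array([x,y,z+.173])-p; a=np.radians(w)
    tx=d[0]*np.cos(a)+d[1]*np.sin(a); ty=d[0]*np.sin(a)-d[1]*np.cos(a)
    print('travel',np.round([tx,ty,-d[2]],4),'yaw',round(w-yaw,2),'dist',round(np.linalg.norm(d),3))
E
python3 -m inch '[{"travel":[0.03,-0.015,0],"yaw":-4},{"travel":[0.07,-0.035,0],"yaw":-9},{"travel":[0.11,-0.055,0],"yaw":-15},{"travel":[0.145,-0.073,0],"yaw":-22},{"travel":[0.18,-0.091,0],"yaw":-29},{"travel":[0.216,-0.109,0],"yaw":-36},{"travel":[0.252,-0.127,0],"yaw":-43},{"travel":[0.288,-0.145,0],"yaw":-50}]' -1
python3 -c "
from h import *
to(.656,-.195,.2,86)"
```

```text
t: 1.57
ee_pos: [0.4076, -0.4141, 0.405]
ee_rot: [180.0, 0.0, 65.0]
force: [0.1, -1.2, 0.0]
opening: 0.0001
grip_force: 0.0
travel [0.3035 0.1325 0.032 ] yaw -21.0 dist 0.333
```

```bash

python3 -m inch '[{"travel":[0.036,0.016,0.005],"yaw":-5},{"travel":[0.073,0.032,0.01],"yaw":-10},{"travel":[0.109,0.048,0.015],"yaw":-15},{"travel":[0.146,0.064,0.02],"yaw":-21},{"travel":[0.183,0.080,0.025],"yaw":-21},{"travel":[0.22,0.096,0.03],"yaw":-21},{"travel":[0.257,0.112,0.032],"yaw":-21},{"travel":[0.284,0.124,0.032],"yaw":-21}]'
python3 -m inch '[{"travel":[0.013,0.011,0],"yaw":0},{"travel":[0.0205,0.0013,0],"yaw":0}]'
python3 - <<'E'
from h import *
p,d,c=snap('wrist','w0.png')
for t in('wall_a','flag_a','dome','sled'):
    for o in masks_of('wrist',t):
        P=cloud(c,d,o['region'])
        if len(P): print(t,round(o['confidence'],2),np.round(o['location']),np.round(np.median(P,0),3),np.round(np.percentile(P,[2,98],axis=0),3).tolist())
s=get_state(); print(s['ee_pos'],s['ee_rot'],s['t'])
to(.656,-.195,.052,86)
E
```

```text
t: 2.23
ee_pos: [0.6417, -0.2095, 0.3718]
ee_rot: [-180.0, -0.1, 85.8]
force: [0.5, -1.1, -1.0]
opening: -0.0003
grip_force: 0.0
t: 2.4
ee_pos: [0.6451, -0.1901, 0.3726]
ee_rot: [179.9, 0.0, 85.8]
force: [-0.8, -0.2, 0.7]
opening: -0.0001
grip_force: 0.0
wall_a 0.95 [275.  99.] [ 0.608 -0.107  0.04 ] [[0.578, -0.114, 0.039], [0.636, -0.102, 0.042]]
wall_a 0.94 [276. 172.] [ 0.602 -0.172  0.04 ] [[0.574, -0.18, 0.002], [0.631, -0.168, 0.042]]
wall_a 0.92 [274.  25.] [ 0.612 -0.046  0.04 ] [[0.583, -0.05, 0.005], [0.64, -0.038, 0.042]]
flag_a 0.76 [327.  52.] [ 0.656 -0.078  0.066] [[0.644, -0.08, 0.044], [0.668, -0.076, 0.077]]
flag_a 0.67 [326. 136.] [ 0.65  -0.144  0.07 ] [[0.638, -0.15, 0.04], [0.663, -0.142, 0.077]]
dome 0.77 [245. 223.] [ 0.567 -0.224  0.038] [[0.552, -0.239, 0.003], [0.577, -0.214, 0.045]]
dome 0.68 [306. 206.] [ 0.629 -0.205  0.04 ] [[0.616, -0.22, 0.008], [0.641, -0.196, 0.045]]
sled 0.96 [176. 117.] [ 0.508 -0.115  0.023] [[0.472, -0.137, 0.007], [0.539, -0.095, 0.032]]
sled 0.33 [328.  56.] [ 0.656 -0.078  0.066] [[0.643, -0.08, 0.044], [0.668, -0.075, 0.077]]
[ 0.64253732 -0.19274206  0.37296437] [1.79982763e+02 2.49679992e-02 8.55870005e+01] 2.65
travel [-0.0012  0.0136  0.148 ] yaw -0.41 dist 0.149
```

View pics/w0.png

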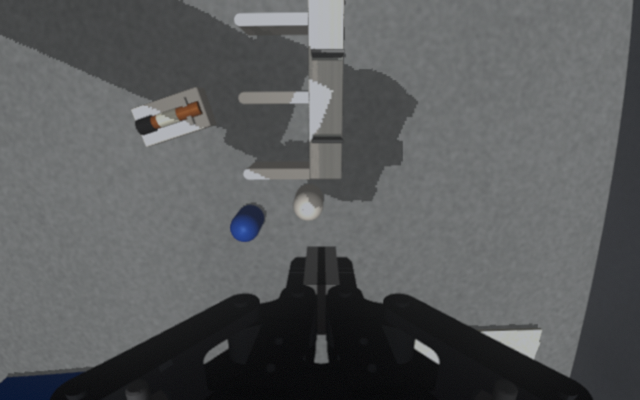

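The wrist view shows the white dome at (307,206), flags d and c at (327,137) and (327,53), and the sled at (172,117). The fingers are lined up with the rail, so I'll descend next.

```bash

python3 -m inch '[{"travel":[0.01,0.004,0.03]},{"travel":[0.015,0.006,0.07]},{"travel":[0.015,0.006,0.105]},{"travel":[0.015,0.006,0.13]},{"travel":[0.015,0.006,0.145]},{"travel":[0.015,0.006,0.148]},{"travel":[0.015,0.006,0.148]}]'
python3 -c "
from h import *
s=get_state();print(s['ee_pos'],s['ee_rot'],s['force'])
to(.6645,.027,.052,86)"
```

```text
[ 0.64253732 -0.19274206  0.37296437] [1.79982763e+02 2.49679992e-02 8.55870005e+01] [ 0.03810893  0.10913854 -0.60432   ]
travel [0.2208 0.005  0.148 ] yaw -0.41 dist 0.266$[0]: bad value
```

```bash

python3 -m inch '[{"travel":[0.01,0.004,0.03],"yaw":0},{"travel":[0.015,0.006,0.07],"yaw":0},{"travel":[0.015,0.006,0.105],"yaw":0},{"travel":[0.015,0.006,0.13],"yaw":0},{"travel":[0.015,0.006,0.145],"yaw":0},{"travel":[0.015,0.006,0.148],"yaw":0},{"travel":[0.015,0.006,0.148],"yaw":0}]'
python3 -c "
from h import *
s=get_state();print(s['ee_pos'],s['ee_rot'],s['force'])
to(.6645,.027,.052,86)"
```

```text
t: 3.23
ee_pos: [0.6499, -0.178, 0.2244]
ee_rot: [-180.0, -0.0, 85.6]
force: [-0.2, -0.1, 0.4]
opening: 0.0003
grip_force: 0.0
[ 0.649871   -0.17804299  0.22438039] [-1.79956167e+02 -1.23186114e-02  8.55968802e+01] [-0.20026412 -0.07453892  0.39496703]
travel [ 0.2056 -0.0012 -0.0006] yaw -0.4 dist 0.206
```

```bash

python3 -m inch '[{"travel":[0.01,0,0],"yaw":0},{"travel":[0.02,0,0],"yaw":0},{"travel":[0.03,0,0],"yaw":0},{"travel":[0.04,0,0],"yaw":0},{"travel":[0.05,0,0],"yaw":0},{"travel":[0.06,0,0],"yaw":0},{"travel":[0.068,0,0],"yaw":0},{"travel":[0.076,0,0],"yaw":0}]'
python3 -m inch '[{"travel":[0.01,0,0],"yaw":0},{"travel":[0.02,0,0],"yaw":0},{"travel":[0.03,0,0],"yaw":0},{"travel":[0.04,0,0],"yaw":0},{"travel":[0.05,0,0],"yaw":0},{"travel":[0.06,0,0],"yaw":0},{"travel":[0.068,0,0],"yaw":0},{"travel":[0.076,0,0],"yaw":0}]'
python3 - <<'E'
from h import *
snap('scene','s1.png')
i=cv2.imread('pics/s1.png')[160:360,230:430];cv2.imwrite('pics/s1c.png',cv2.resize(i,None,fx=3,fy=3))
s=get_state();print(s['ee_pos'],s['ee_rot'],s['force'],s['t'])
to(.6645,.027,.052,86)
E
```

```text
t: 3.9
ee_pos: [0.6558, -0.1002, 0.2247]
ee_rot: [-180.0, -0.0, 85.7]
force: [-0.2, 0.2, 0.6]
opening: 0.0
grip_force: 0.0
t: 4.57
ee_pos: [0.6615, -0.0246, 0.2245]
ee_rot: [-180.0, -0.0, 85.7]
force: [0.2, -0.3, 0.5]
opening: 0.0
grip_force: 0.0
[ 0.66147068 -0.02346819  0.2244472 ] [-1.79968609e+02 -5.42159060e-02  8.57252240e+01] [ 0.80747895  1.34679862 -0.28762044] 4.6167
travel [ 0.0506 -0.0007 -0.0006] yaw -0.27 dist 0.051
```

View pics/s1c.png

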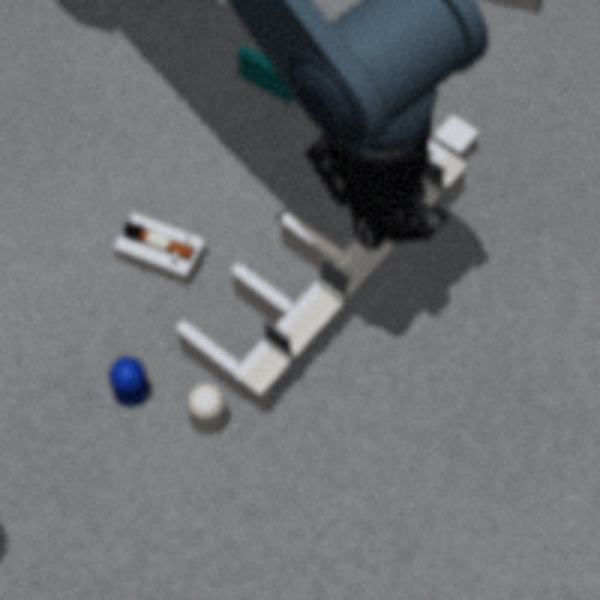

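```bash

python3 -m inch '[{"travel":[0.01,0,0],"yaw":0},{"travel":[0.02,0,0],"yaw":0},{"travel":[0.026,0,0],"yaw":0},{"travel":[0.026,0,0],"yaw":0}]'
python3 - <<'E'
from h import *
snap('wrist','w2.png')
i=cv2.imread('pics/w2.png');cv2.imwrite('pics/w2c.png',i[:,180:480])
s=get_state();print(s['ee_pos'],s['force'],s['t'])
E
```

```text
t: 4.95
ee_pos: [0.6636, 0.0016, 0.2249]
ee_rot: [180.0, -0.0, 85.7]
force: [0.3, 0.7, 1.2]
opening: 0.0
grip_force: 0.5
[0.66361927 0.00105138 0.22488623] [0.42158985 1.46073174 1.42492355] 5.0
```

View pics/w2c.png

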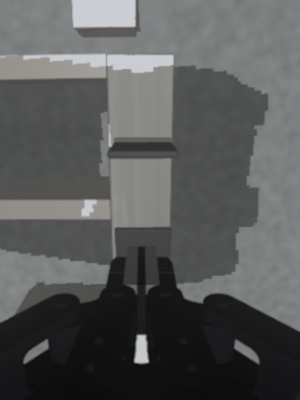

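Flag b is leaning flat over the rail ahead of the finger at (142,240), so the tipping works. I'll finish the pass, lift, and go to the right of the sled.

```bash

python3 -m inch '[{"travel":[0.01,0,0],"yaw":0},{"travel":[0.02,0,0],"yaw":0},{"travel":[0.029,0,0],"yaw":0},{"travel":[0.029,0,-0.03],"yaw":0},{"travel":[0.029,0,-0.06],"yaw":0},{"travel":[0.029,0,-0.095],"yaw":0},{"travel":[0,-0.02,-0.115],"yaw":0},{"travel":[-0.03,-0.04,-0.13],"yaw":0}]'
python3 -c "
from h import *
to(.50,-.20,.2,86)"
```

```text
t: 5.67
ee_pos: [0.6218, -0.0254, 0.3579]
ee_rot: [179.7, 0.0, 85.9]
force: [0.1, -1.3, 0.4]
opening: 0.0001
grip_force: 0.0
travel [-0.1829 -0.1088 -0.0151] yaw -0.14 dist 0.213
```

```bash

python3 -m inch '[{"travel":[-0.034,-0.02,-0.005],"yaw":0},{"travel":[-0.068,-0.04,-0.01],"yaw":0},{"travel":[-0.1,-0.06,-0.015],"yaw":0},{"travel":[-0.134,-0.08,-0.015],"yaw":0},{"travel":[-0.165,-0.1,-0.015],"yaw":0},{"travel":[-0.183,-0.109,-0.015],"yaw":0},{"travel":[-0.183,-0.109,-0.015],"yaw":0}]' -0.4
cat >> h.py <<'E'
def sled(n='wrist',fn=None):
    p,d,c=snap(n,fn)
    o=masks_of(n,'sled')
    P=cloud(c,d,o[0]['region']); P=P[(P[:,2]>.012)&(P[:,2]<.04)]
    T=P[P[:,2]>.017]
    (cx,cy),(w,h),a=cv2.minAreaRect((T[:,:2]*1000).astype(np.float32))
    if w<h: a-=90
    a=(a+90)%180-90
    print('sled',round(o[0]['confidence'],2),round(cx/1000,4),round(cy/1000,4),'size',round(w),round(h),'yaw',round(a,1),'n',len(T))
def walls(n='wrist'):
    p,d,c=snap(n)
    for o in masks_of(n,'wall_a'):
        P=cloud(c,d,o['region']);P=P[(P[:,2]>.034)&(P[:,2]<.046)]
        if len(P)<30: continue
        r=cv2.minAreaRect((P[:,:2]*1000).astype(np.float32)); L=cv2.fitLine((P[:,:2]*1000).astype(np.float32),cv2.DIST_HUBER,0,.01,.01).ravel()
        print('wall',round(o['confidence'],2),np.round(np.median(P,0),4),'size',np.round(r[1]),'xrange',np.round(np.percentile(P[:,0],[1,99]),3),'yaw',np.round(np.degrees(np.arctan(L[1]/L[0])),1))
E
python3 - <<'E'
from h import *
sled(); sled('top'); walls(); walls('top')
s=get_state();print(s['ee_pos'],s['ee_rot'],s['opening'],s['t'])
E
```

```text
t: 6.25
ee_pos: [0.4973, -0.2029, 0.3697]
ee_rot: [-180.0, 0.0, 85.4]
force: [0.1, 0.1, -0.0]
opening: 0.0257
grip_force: 0.0
sled 0.87 0.5071 -0.1154 size 70 38 yaw 12.9 n 3212
sled 0.77 0.5062 -0.1164 size 70 38 yaw 11.9 n 290
wall 0.93 [ 0.6088 -0.1077  0.0405] size [10. 62.] xrange [0.579 0.64 ] yaw -3.4
wall 0.69 [ 0.6039 -0.1756  0.0404] size [10. 62.] xrange [0.574 0.634] yaw -4.0
wall 0.56 [ 0.6204 -0.0493  0.0379] size [ 2. 58.] xrange [0.587 0.643] yaw -3.9
wall 0.66 [0.6251 0.0956 0.0404] size [10. 61.] xrange [0.594 0.655] yaw -3.9
wall 0.56 [ 0.6085 -0.1065  0.0404] size [10. 53.] xrange [0.581 0.633] yaw -1.4
wall 0.48 [0.4701 0.0849 0.0394] size [56.  9.] xrange [0.444 0.498] yaw 0.6
wall 0.46 [ 0.6088 -0.1757  0.04  ] size [10. 53.] xrange [0.578 0.631] yaw -7.9
[ 0.49932092 -0.19998001  0.369579  ] [-1.79991043e+02 -1.29099553e-02  8.57531462e+01] 0.025535776872203285 6.65
```

```bash

python3 -c "
from h import *
to(.516,-.162,.006,102.5)"
```

```text
travel [0.0391 0.0138 0.1906] yaw -16.75 dist 0.195
```

```bash

python3 -m inch '[{"travel":[0.02,0.007,0.03],"yaw":-7},{"travel":[0.039,0.014,0.06],"yaw":-13},{"travel":[0.039,0.014,0.095],"yaw":-16.7},{"travel":[0.039,0.014,0.13],"yaw":-16.7},{"travel":[0.039,0.014,0.16],"yaw":-16.7},{"travel":[0.039,0.014,0.18],"yaw":-16.7},{"travel":[0.039,0.014,0.188],"yaw":-16.7},{"travel":[0.039,0.014,0.19],"yaw":-16.7}]'
python3 - <<'E'
from h import *
p,d,c=snap('wrist','w3.png')
s=get_state();print(s['ee_pos'],s['ee_rot'],s['force'])
to(.5135,-.1453,.006,102.5)
P0=(.5135,-.1453,.006,102.5)
to(.508,-.080,.006,94,P0)
to(.505,-.0315,.006,86,(.508,-.080,.006,94))
E
```

```text
t: 7.32
ee_pos: [0.5153, -0.1623, 0.1779]
ee_rot: [-179.8, -0.1, 102.4]
force: [-1.0, -0.4, 0.2]
opening: 0.0254
grip_force: 0.0
[ 0.51581114 -0.16270056  0.17915011] [-1.79947676e+02 -4.91809079e-02  1.02389572e+02] [0.24900063 0.49754112 0.1140246 ]
travel [0.0175 0.0015 0.0002] yaw -0.11 dist 0.018
travel [ 0.0649  0.0088 -0.    ] yaw 8.5 dist 0.066
travel [ 0.0486  0.0004 -0.    ] yaw 8 dist 0.049
```

View pics/w3.png

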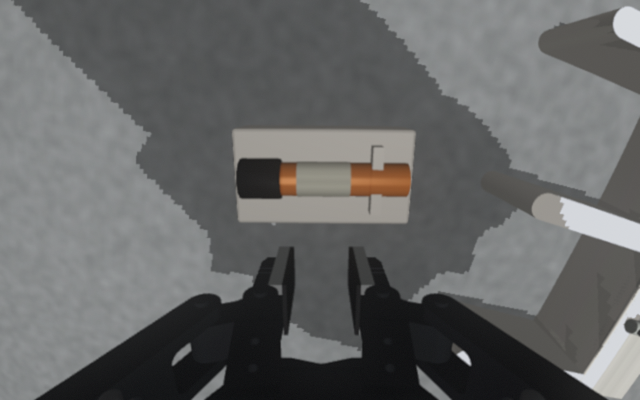

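The sled lies square ahead of the two spread fingertips, with its near side at row 222 and its centre at column 324. I'll push it left now, turning it gently.

```bash

python3 -m inch '[{"travel":[0.008,0.001,0],"yaw":0},{"travel":[0.016,0.0015,0],"yaw":0},{"travel":[0.024,0.002,0],"yaw":0.8},{"travel":[0.034,0.003,0],"yaw":2},{"travel":[0.046,0.0045,0],"yaw":3.5},{"travel":[0.058,0.006,0],"yaw":5},{"travel":[0.07,0.008,0],"yaw":6.7},{"travel":[0.08,0.0095,0],"yaw":8}]'
python3 - <<'E'
from h import *
s=get_state();print(s['ee_pos'],s['ee_rot'],s['force'])
sled()
to(.505,-.0315,.006,86)
E
```

```text
t: 8.03
ee_pos: [0.5083, -0.0818, 0.1815]
ee_rot: [179.8, 0.1, 94.3]
force: [0.5, -0.8, -0.1]
opening: 0.0255
grip_force: 0.4
[ 0.50831606 -0.08180015  0.18147025] [1.79830497e+02 9.18085112e-02 9.43255656e+01] [ 0.46640949 -0.81915811 -0.0909807 ]
sled 0.71 0.5031 -0.0505 size 70 38 yaw 4.5 n 14720
travel [0.05   0.0009 0.002 ] yaw 8.49 dist 0.05
```

```bash

python3 -m inch '[{"travel":[0.008,0,0.001],"yaw":1.3},{"travel":[0.017,0,0.001],"yaw":2.8},{"travel":[0.026,0,0.001],"yaw":4.4},{"travel":[0.034,0.0005,0.001],"yaw":5.8},{"travel":[0.041,0.001,0.001],"yaw":7},{"travel":[0.046,0.001,0.001],"yaw":8},{"travel":[0.049,0.001,0.001],"yaw":8.4},{"travel":[0.049,0.001,0.001],"yaw":8.4}]'
python3 - <<'E'
from h import *
s=get_state();print(s['ee_pos'],s['ee_rot'],s['force'])
sled(); walls()
E
```

```text
t: 8.8
ee_pos: [0.5054, -0.0338, 0.1795]
ee_rot: [179.9, 0.0, 86.0]
force: [0.6, -0.6, -0.2]
opening: 0.0257
grip_force: 0.0
[ 0.50540449 -0.03376025  0.17945257] [1.79921312e+02 1.27960270e-02 8.60084115e+01] [ 0.60875851 -0.63245169 -0.22026864]
sled 0.88 0.5049 -0.0032 size 38 70 yaw -3.9 n 15037
wall 0.82 [0.602  0.0303 0.0403] size [10. 34.] xrange [0.588 0.62 ] yaw -5.2
wall 0.76 [ 0.6081 -0.0415  0.0401] size [15. 63.] xrange [0.583 0.638] yaw -3.7
```

```bash

python3 -m inch '[{"travel":[-0.012,0,0],"yaw":0},{"travel":[-0.012,0,-0.04],"yaw":0},{"travel":[-0.012,0,-0.08],"yaw":6},{"travel":[-0.012,-0.02,-0.11],"yaw":13},{"travel":[0.005,-0.045,-0.12],"yaw":20},{"travel":[0.02,-0.065,-0.12],"yaw":27},{"travel":[0.03,-0.075,-0.12],"yaw":34},{"travel":[0.03,-0.075,-0.12],"yaw":41}]' -1
python3 -c "
from h import *
to(.443,.0017,.12,-4)
to(.443,.0017,.006,-4,(.443,.0017,.12,-4))"
```

```text
t: 9.67
ee_pos: [0.4306, 0.002, 0.2984]
ee_rot: [-180.0, 0.0, 44.7]
force: [0.4, 0.6, -1.4]
opening: 0.0001
grip_force: 0.0
travel [0.0086 0.0089 0.0054] yaw 48.67 dist 0.014
travel [ 0.    -0.     0.114] yaw 0 dist 0.114
```

```bash

python3 -m inch '[{"travel":[0.0085,0.009,0.005],"yaw":7},{"travel":[0.0085,0.009,0.005],"yaw":14},{"travel":[0.0085,0.009,0.005],"yaw":21},{"travel":[0.0085,0.009,0.005],"yaw":28},{"travel":[0.0085,0.009,0.005],"yaw":35},{"travel":[0.0085,0.009,0.005],"yaw":42},{"travel":[0.0085,0.009,0.005],"yaw":48.7},{"travel":[0.0085,0.009,0.005],"yaw":48.7}]'
python3 - <<'E'
from h import *
s=get_state();print(s['ee_pos'],s['ee_rot'])
sled('wrist','w4.png'); sled('top');walls()
to(.443,.0017,.006,-4)
E
```

```text
t: 10.33
ee_pos: [0.4448, 0.0001, 0.2937]
ee_rot: [180.0, 0.0, -3.9]
force: [0.3, -0.8, -0.1]
opening: 0.0002
grip_force: 0.0
[4.44792979e-01 1.27339942e-04 2.93654153e-01] [ 1.79992573e+02  6.06704536e-03 -3.88122863e+00]
sled 0.76 0.5052 -0.0032 size 38 69 yaw -3.7 n 5056Traceback (most recent call last):
  File "<stdin>", line 3, in <module>
  File "h.py", line 25, in sled
    P=cloud(c,d,o[0]['region']); P=P[(P[:,2]>.012)&(P[:,2]<.04)]
                ~^^^
IndexError: list index out of range
```

View pics/w4.png

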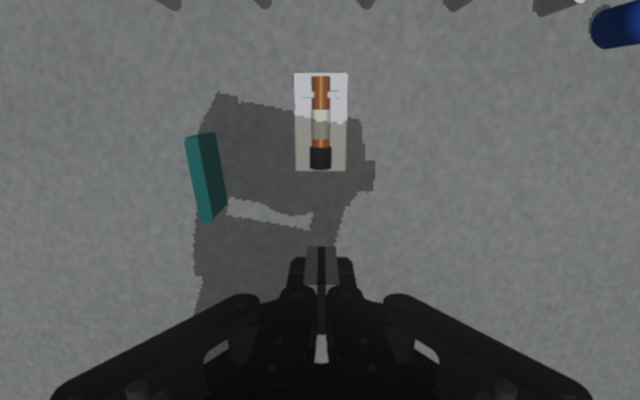

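The sled (320,120) points at the gap between noses b (262) and c (365), about 4 mm right of the middle, which leaves roughly 8 mm clearance. I'll go down behind it.

```bash

python3 -m inch '[{"travel":[-0.002,0,0.03],"yaw":0},{"travel":[-0.002,-0.001,0.065],"yaw":0},{"travel":[-0.002,-0.001,0.092],"yaw":0},{"travel":[-0.002,-0.001,0.108],"yaw":0},{"travel":[-0.002,-0.001,0.114],"yaw":0},{"travel":[-0.002,-0.001,0.114],"yaw":0}]'
python3 -m inch '[{"travel":[0.008,0,0],"yaw":0},{"travel":[0.016,0,0],"yaw":0},{"travel":[0.024,0,0],"yaw":0},{"travel":[0.033,0,0],"yaw":0},{"travel":[0.042,-0.0005,0],"yaw":0},{"travel":[0.05,-0.001,0],"yaw":0},{"travel":[0.056,-0.001,0],"yaw":0},{"travel":[0.06,-0.001,0],"yaw":0}]'
python3 - <<'E'
from h import *
sled(); walls()
s=get_state();print(s['ee_pos'],s['ee_rot'],s['force'],s['t'])
E
```

```text
t: 11.03
ee_pos: [0.4423, 0.0021, 0.1784]
ee_rot: [-180.0, 0.2, -3.7]
force: [-0.3, -0.7, 1.1]
opening: 0.0001
grip_force: 0.0
t: 11.7
ee_pos: [0.5038, -0.0009, 0.1798]
ee_rot: [180.0, -0.0, -3.7]
force: [-1.2, 0.3, 0.1]
opening: 0.0001
grip_force: 0.6Traceback (most recent call last):
  File "<stdin>", line 2, in <module>
  File "h.py", line 25, in sled
    P=cloud(c,d,o[0]['region']); P=P[(P[:,2]>.012)&(P[:,2]<.04)]
                ~^^^
IndexError: list index out of range
```

```bash

python3 - <<'E'
from h import *
try: sled('scene')
except Exception as e: print(e)
walls('wrist')
p,d,c=snap('wrist','w5.png')
s=get_state();print(s['ee_pos'],s['ee_rot'],s['force'],s['t'])
E
```

```text
sled 0.75 0.5566 -0.0115 size 51 81 yaw -4.4 n 334
wall 0.86 [0.4955 0.0831 0.0399] size [12. 23.] xrange [0.483 0.504] yaw 3.9
wall 0.77 [0.5995 0.0296 0.0403] size [11. 23.] xrange [0.588 0.61 ] yaw -4.1
wall 0.71 [ 0.5918 -0.1035  0.0401] size [13. 27.] xrange [0.579 0.605] yaw 0.3
wall 0.63 [ 0.5946 -0.0417  0.0403] size [11. 23.] xrange [0.583 0.605] yaw -4.8
[ 0.50252926 -0.00084177  0.17959087] [-1.79995616e+02  1.13416880e-02 -3.74628180e+00] [ 0.11014498 -0.80299324  0.13373274] 12.05
```

View pics/w5.png

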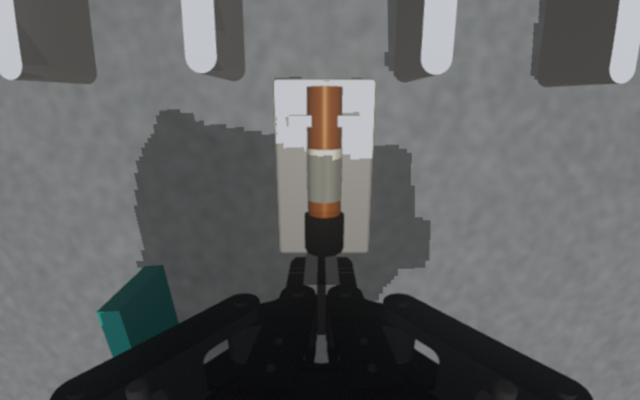

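The sled is straight, its axis at column 325 between noses at 200 and 437, about 2 mm off centre. I'll keep pushing.

```bash

python3 -m inch '[{"travel":[0.007,0,0],"yaw":0},{"travel":[0.015,0,0],"yaw":0},{"travel":[0.023,0,0],"yaw":0},{"travel":[0.031,0,0],"yaw":0},{"travel":[0.039,0,0],"yaw":0},{"travel":[0.046,0,0],"yaw":0},{"travel":[0.052,0,0],"yaw":0},{"travel":[0.056,0,0],"yaw":0}]'
python3 -m inch '[{"travel":[0.001,0,0],"yaw":0},{"travel":[0.002,0,0],"yaw":0},{"travel":[0.003,0,0],"yaw":0},{"travel":[0.004,0,0],"yaw":0}]'
```

```text
t: 12.72
ee_pos: [0.5596, -0.0046, 0.1798]
ee_rot: [180.0, -0.0, -3.7]
force: [-1.6, -0.4, 0.4]
opening: -0.0003
grip_force: 0.6
t: 13.05
ee_pos: [0.5625, -0.0048, 0.1796]
ee_rot: [-180.0, 0.0, -3.7]
force: [-1.2, -0.0, 0.2]
opening: -0.0001
grip_force: 0.4
```

```bash

python3 -m inch '[{"travel":[0.001,0,0],"yaw":0},{"travel":[0.002,0,0],"yaw":0},{"travel":[0.003,0,0],"yaw":0}]'
python3 -m inch '[{"travel":[0.001,0,0],"yaw":0},{"travel":[0.002,0,0],"yaw":0}]'
```

```text
t: 13.3
ee_pos: [0.5656, -0.005, 0.1796]
ee_rot: [-180.0, 0.0, -3.7]
force: [-0.7, -0.2, -0.2]
opening: 0.0005
grip_force: 0.3
t: 13.47
ee_pos: [0.5672, -0.0051, 0.1795]
ee_rot: [-180.0, 0.2, -3.7]
force: [-8.1, 0.3, 5.6]
opening: -0.0002
grip_force: 3.9
```

Force rises to 8 N, so the sled has reached the stop. One more small press, then back off and check.

```bash

python3 -m inch '[{"travel":[0.0007,0,0],"yaw":0},{"travel":[0.0007,0,0],"yaw":0}]'
python3 -m inch '[{"travel":[-0.01,0,0],"yaw":0},{"travel":[-0.03,0,0],"yaw":0},{"travel":[-0.06,0,-0.02],"yaw":0},{"travel":[-0.08,0,-0.06],"yaw":0},{"travel":[-0.09,0,-0.1],"yaw":0},{"travel":[-0.09,0,-0.14],"yaw":0},{"travel":[-0.09,0,-0.14],"yaw":0},{"travel":[-0.09,0,-0.14],"yaw":0}]'
python3 - <<'E'
from h import *
p,d,c=snap('wrist','w6.png'); sled(); walls()
m=masks_of('wrist','sled')[0]['region']; P=cloud(c,d,np.ones(d.shape,bool))
# rack-frame profile along lane
a=np.radians(-3.9); o=np.array([.5855,-.0065])
q=P[:,:2]-o; rx=q[:,0]*np.cos(a)+q[:,1]*np.sin(a); ry=-q[:,0]*np.sin(a)+q[:,1]*np.cos(a)
k=(abs(ry)<25)
for lo in range(-14,74,4):
    s=(rx*1000>lo)&(rx*1000<=lo+4)&(abs(ry)>.010)&(abs(ry)<.018); print(lo, round(float(np.median(P[s,2]))*1000,1) if s.any() else None,end='; ')
E
```

```text
t: 13.63
ee_pos: [0.5675, -0.005, 0.1793]
ee_rot: [-180.0, 0.3, -3.7]
force: [-8.2, -0.4, 5.8]
opening: -0.0001
grip_force: 3.8
t: 14.3
ee_pos: [0.4797, 0.0005, 0.3234]
ee_rot: [179.9, -0.5, -3.7]
force: [-0.7, 0.3, -1.0]
opening: 0.0001
grip_force: 0.0
sled 0.87 0.6016 -0.0085 size 38 51 yaw -3.5 n 3654
wall 0.96 [ 0.5976 -0.1057  0.0397] size [11. 38.] xrange [0.579 0.615] yaw -3.8
wall 0.91 [0.6065 0.0296 0.0399] size [11. 35.] xrange [0.588 0.623] yaw -3.7
wall 0.77 [ 0.6019 -0.0424  0.0398] size [10. 36.] xrange [0.583 0.618] yaw -4.9
wall 0.7 [0.6119 0.0947 0.0397] size [11. 37.] xrange [0.593 0.629] yaw -3.0
wall 0.69 [0.4748 0.0835 0.0398] size [62. 11.] xrange [0.443 0.503] yaw 1.1
wall 0.62 [ 0.5945 -0.1735  0.0396] size [13. 42.] xrange [0.574 0.615] yaw -4.6
-14 -1.7; -10 19.6; -6 19.5; -2 19.7; 2 19.3; 6 19.5; 10 19.4; 14 19.4; 18 19.4; 22 19.3; 26 19.4; 30 19.4; 34 19.2; 38 19.2; 42 19.6; 46 None; 50 None; 54 None; 58 None; 62 None; 66 None; 70 None;
```

View pics/w6.png

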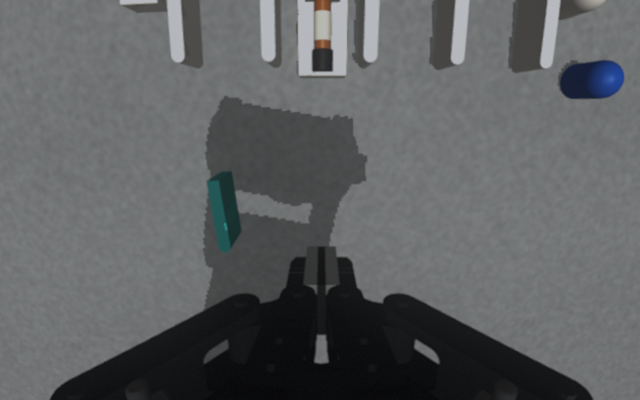

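The sled sits in the gap between noses b (268) and c (371), its rear sticking out slightly. One look from over the stop will confirm its front is seated.

```bash

python3 -m inch '[{"travel":[0.02,0,-0.02],"yaw":0},{"travel":[0.05,0,-0.04],"yaw":0},{"travel":[0.07,0,-0.05],"yaw":0},{"travel":[0.08,0,-0.05],"yaw":0},{"travel":[0.08,0,-0.05],"yaw":0},{"travel":[0.08,0,-0.05],"yaw":0}]'
python3 - <<'E'
from h import *
sled('wrist','w7.png')
p,d,c=snap('wrist'); P=cloud(c,d,np.ones(d.shape,bool))
a=np.radians(-3.9); q=P[:,:2]-[.5855,-.0065]
rx=q[:,0]*np.cos(a)+q[:,1]*np.sin(a); ry=-q[:,0]*np.sin(a)+q[:,1]*np.cos(a)
for lo in range(-12,72,2):
    s=(rx*1000>lo)&(rx*1000<=lo+2)&(abs(ry)>.010)&(abs(ry)<.017); print(lo, round(float(np.median(P[s,2]))*1000,1) if s.any() else None,end='; ')
i=cv2.imread('pics/w7.png'); cv2.imwrite('pics/w7c.png',i[:260,100:540])
E
```

```text
t: 15.1
ee_pos: [0.5578, -0.0044, 0.3675]
ee_rot: [-180.0, 0.2, -3.7]
force: [0.5, -0.2, 0.1]
opening: -0.0001
grip_force: 0.0
sled 0.69 0.6129 -0.0095 size 37 69 yaw -3.9 n 2985
-12 275.7; -10 288.3; -8 22.6; -6 22.6; -4 22.8; -2 22.8; 0 22.8; 2 22.7; 4 22.8; 6 22.8; 8 22.7; 10 22.8; 12 22.8; 14 22.9; 16 23.1; 18 22.9; 20 23.0; 22 22.7; 24 23.1; 26 23.1; 28 23.0; 30 23.0; 32 23.0; 34 23.1; 36 23.0; 38 22.8; 40 23.0; 42 22.7; 44 23.1; 46 23.8; 48 23.4; 50 23.3; 52 23.1; 54 23.0; 56 23.1; 58 22.9; 60 23.0; 62 35.0; 64 41.1; 66 40.8; 68 40.8; 70 40.9;
```

View pics/w7c.png

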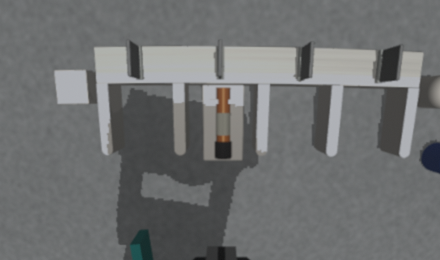

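The height profile runs unbroken from the sled to the back stop at 62 mm, so it is fully home in the third gap. All the flags are upright and the arm is clear.

```bash
python3 -c "
from plant import *
print(close_job())"
```

```text
the job is handed in; nothing more can be done
None
```

I swept flags d, c and b in order from the white dome's end (b seen tipped flat, d and c inferred from the same pass), then pushed the sled fully home against the back stop in the third gap, and handed the job in at about 15 s with the arm clear.

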